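Stand the knocked-over tube rack back up and slide it home

TASK

The yellow tube rack on the mat has been knocked over onto its long side, with three capped tubes still in its holes. Without picking anything up, push with the fingertips so that it rolls over the lower edge of its base and stands upright again, all three tubes still in their holes; then push it along its length, to the right, back to its place with its right end butted against the edge of the raised steel top. Leave everything else on the bench where it is.

Things in the scene. Friction and masses are not known exactly. Their poses are not given: they have to be found in the camera images.
- rack: yellow tube rack, 58 (own x) x 200 (own y) x 60 mm (own z), 0.11 to 0.17 kg, loose; origin at the centre of its underside, own z up out of the holes. It starts on its long side: own x up, own z level towards the robot (turned up to 0.25 rad), base on the far side. Rolled 90 degrees away from the robot over its lower far edge (own x = -29, z = 0 mm) it stands, own x ahead, own y left
- rack_center (a point): centre of the rack (own z = 30 mm), same axes. Its top plate (own z = 50 to 57 mm, full width and length) has 2 rows of 7 holes about 22 mm wide at own y = 0, +-27, +-54, +-81; a middle plate at z = 33 mm has the same holes; the long sides are open between the plates. The rack balances when rolled about 55 degrees and falls upright beyond that
- rack_left_end (a point): centre of the outside of the rack's left end wall (own y = +100, z = 30 mm): flat, 58 mm wide, 60 mm high, the face to push for sliding it along its length (about 2 N). Pushed sideways at the top plate the upright rack would tip over again
- rack_right_end (a point): centre of the outside of the rack's right end wall (own y = -100, z = 30 mm), the face that shall butt against the steel edge
- tube_a_mid (a point): middle of a capped conical tube (16 mm diameter, 104 mm long, blue cap 20 mm diameter, 0.02 kg, own z towards the cap), loose in the rack's hole at own y = -81 mm of the row that is now lowest; it sticks out 50 mm beyond the top plate. In the upright rack its cap reaches about 110 mm above the bench
- tube_b_mid (a point): the same for a like tube in the same row at own y = -54 mm
- tube_c_mid (a point): the same for a like tube in the same row at own y = +54 mm (so the middle three holes are free)
- steel_edge (a point): point on the top of the left edge of the raised steel process top, which is fixed: an upright face 40 mm high that looks to +y and runs along x at this y; axes as the world
- mat: thin grey rubber mat, fixed flat on the bench, 315 (x) x 460 (y) x 3 mm thick, origin at the centre of its underside; it grips (friction about 1) and reaches up to the steel edge. The rack lies and slides on it
- beaker: bystander: translucent plastic beaker, 116 mm diameter, 138 mm high, origin at its foot
- timer: bystander: white lab timer, 60 x 66 x 25 mm, origin at its foot
- petri: bystander: petri dish, 70 mm diameter, 17 mm high, origin at its foot
- logbook: bystander: brown notebook lying flat, 210 x 152 x 13 mm, origin at its underside
- marker: bystander: white marker with a blue cap, 108 mm long, 13 mm thick, lying on the notebook
There are look-alikes about, which are no part of the job. What is shaped like the part that bears tube_a_mid but pink is not meant.

How it is judged:
By the outcome, as a careful person would: the job done as asked, in the order asked, and still so for the second after the job is handed in, with the robot touching nothing.
It also fails if it takes over 54 s, if anything falls off the work surface, if the arm or the gripper's body presses on something with over 40 N, if the wrist force passes 120 N, or if a joint passes its speed limit or range.

ROBOT

A 6-joint arm with a two-finger parallel gripper is mounted at the origin on a cart in front of the work surface, level with it; the furniture and walls round the work are solid. World frame = base frame: x ahead of the robot, y to its left, z up, the work surface at z = 0. Lengths are in m, angles in rad, forces in N, time in s.
With the tool pointing down it reaches from about 0.275 to 0.75 m from the base axis. Payload 10.2 kg.
Tool frame: the origin (TCP) lies midway between the tips of the shut fingers; the grasp point (between the pads) lies 19 mm behind it (env.hold_point_z is the distance from the TCP to the grasp point, in m); z points along the fingers, y is the line along which they close (so a half turn about z gives the same grasp; the last joint's range is limited). The gripper opens to 85 mm and grips with 20 to 120 N. Pads are 22 mm wide; open, the fingers measure 114 mm over their backs; the gripper's body (76 mm by 85 mm) begins 54 mm behind the grasp point. The pads swing forward as they close: fully open they stand 13 mm farther back than shut.
Start: joints at [-1.557, 0.313, 1.498, -0, 1.331, -0.223], TCP at [0.123, -0.51, 0.231] pointing down, gripper open.
Joint ranges: [-2.94, 2.94], [-0.97, 2.17], [0.19, 2.56], [-1.23, 4.37], [0.02, 3.11], [-2.88, 2.88]. Speed limits (rad/s): [2.39, 2.39, 3.01, 3.14, 3.14, 3.14].

INTERFACE

Orientations are given as a unit quaternion [x, y, z, w].
In Python, from bench import env, kinematics, monitor, eyes, job gives the robot as it stands. The module is installed in compiled form; this text tells all that it offers. Calls block until the motion is done:
- env.reach(position, orientation): joint-space move of the TCP to a pose.
- env.movel(position, velocity=0.15, frame=None, guard=None): straight line of the TCP; frame=None keeps the orientation; velocity is the mean speed in m/s. With guard (N) it stops when the force on the tool has changed by that much, and returns True; else False.
- env.set_joints(angles): joint-space move.
- env.release() and env.close_gripper(effort=None): open the fingers fully, or close them until they stop; effort is the grip in N (None keeps the last).
- env.hold(seconds).
- kinematics.ik(position, orientation): joint angles nearest the present ones, or None.
- monitor.sense(): the state.
- eyes.grab_frame(name): name is "scene" or "top" or "wrist"; returns a dict with "frame" (384x512x3 uint8, red, green, blue), "mtx" (3x3 intrinsics, pixels), "view" (4x4, takes a point from world to camera coordinates). Camera axes: x right, y down, z forward; pixel columns grow to the right and rows downward; lengths in m; the calibration is good to about 2 mm. A picture is of the moment at which its call begins. There is no depth.
A pose or a line that the arm cannot do raises env.MotionError and nothing moves.
- job.hand_in(): hands the job in; it is judged then, once.
The state is a dict: "clock": time; "joints": joint angles; "qvel": joint speeds; "joint_efforts": joint torques, N m; "position": TCP position; "ee_rot": TCP orientation; "contact_force": force on the tool from outside, world axes, zero at the start; "ft_torque": the same for the moment, N m; "finger_gap": opening from 0.0 (shut) to 1.0 (fully open); "gripper_force": force on a finger pad.
Only numpy, scipy, OpenCV 4.12 (cv2) and the standard library are available. Lean on these libraries where they do the work, as an engineer would, in place of code of your own. Each camera call takes 0.05 s, during which the arm holds its last target. There are 200 camera calls.

## Working session

There is one attempt and no reset: what is moved stays moved. The work goes in short steps, each a Python script; the robot and the scene stay as the last script left them, time stands still between calls to the robot, and variables do not carry over. Pictures are saved under pics/ and viewed, at most 10 in all, crops included, and the job is handed in when it is done.

```bash
mkdir -p pics; python3 - <<'E'
from bench import env,monitor,eyes
import cv2,numpy as np,pickle
d={}
for n in("scene","top"):
    f=eyes.grab_frame(n);d[n]=f;print(n,f["mtx"].tolist(),np.round(f["view"],3).tolist())
pickle.dump(d,open("f0.pkl","wb"))
a=np.hstack([cv2.resize(d[n]["frame"],(800,600)) for n in d]) 
for n in d: cv2.imwrite(f"pics/{n}0.png",cv2.resize(d[n]["frame"],(800,600))[:,:,::-1])
print(monitor.sense())
E
```

```text
scene [[414.24315844165096, 0.0, 259.1233056080459], [0.0, 414.24315844165096, 191.66495577552496], [0.0, 0.0, 1.0]] [[0.626, -0.78, -0.019, -0.358], [-0.344, -0.254, -0.904, 0.226], [0.7, 0.573, -0.427, 0.887], [0.0, 0.0, 0.0, 1.0]]
top [[392.6022043231931, 0.0, 256.2444992290769], [0.0, 392.6022043231931, 196.28321493154888], [0.0, 0.0, 1.0]] [[0.02, -0.999, 0.026, -0.076], [-0.983, -0.025, -0.184, 0.497], [0.184, -0.022, -0.983, 0.931], [0.0, 0.0, 0.0, 1.0]]
{'clock': 0.1, 'joints': array([-1.55741968e+00,  3.13393852e-01,  1.49833746e+00,  2.36171788e-05,
        1.33099903e+00, -2.23421782e-01]), 'qvel': array([-0.00065579, -0.00230708, -0.00281922,  0.00012714, -0.00042348,
       -0.00145112]), 'joint_efforts': array([ 2.38184177e-03, -4.12902367e+01, -2.60143805e+01, -2.07612443e-04,
        2.99720246e-03,  1.32445103e-05]), 'position': array([ 0.12314048, -0.51012857,  0.23080131]), 'ee_rot': array([ 9.92999169e-01,  1.18119971e-01,  7.10377280e-05, -5.64508639e-04]), 'contact_force': array([-0.09832274, -0.08822539, -0.10899539]), 'ft_torque': array([ 0.0592638 , -0.00933353, -0.04251854]), 'gripper_force': 0.0, 'finger_gap': 1.0019113102448223}
```

View pics/scene0.png

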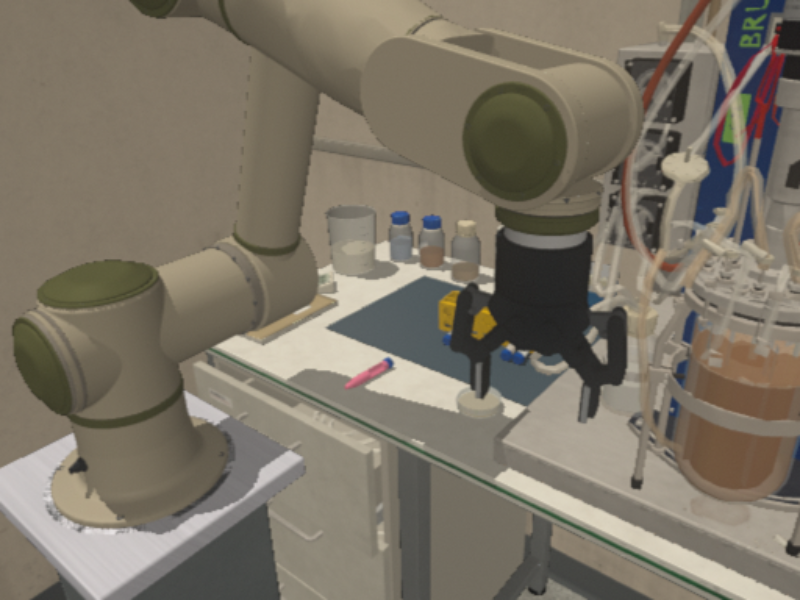

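View pics/top0.png

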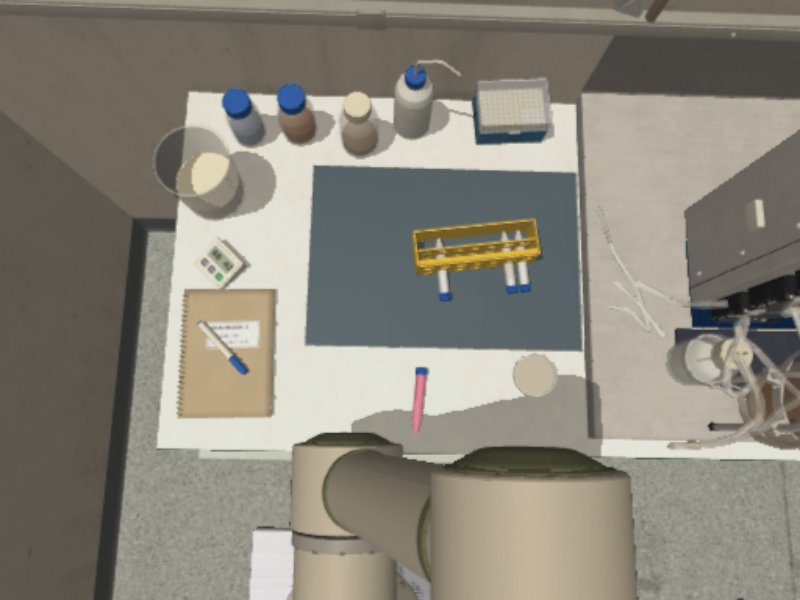

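Scene view: the rack is mostly hidden by the gripper. Top view (800x600 px): the yellow rack is at (478,247) with blue caps at (445,296), (512,289) and (524,287). The pink tube at (420,398) is a loose look-alike on the bench. The tubes meant are the white ones in the rack. The steel edge is near column 583.

```bash
cat > h.py <<'E'
from bench import env,kinematics,monitor,eyes,job
import cv2,numpy as np
from scipy.spatial.transform import Rotation as R
def ray(f,px,z):
    V=f["view"];C=-V[:3,:3].T@V[:3,3]
    d=V[:3,:3].T@np.linalg.inv(f["mtx"])@np.array([px[0],px[1],1.]);return C+d*(z-C[2])/d[2]
def proj(f,p):
    c=f["view"][:3,:3]@np.array(p)+f["view"][:3,3];u=f["mtx"]@c;return u[:2]/u[2]
def yellow(im):
    h=cv2.cvtColor(im,cv2.COLOR_RGB2HSV);m=cv2.inRange(h,(17,140,70),(32,255,255))
    n,l,s,_=cv2.connectedComponentsWithStats(m);k=1+np.argmax(s[1:,4]);return (l==k).astype(np.uint8)
def shot(name,cam="top",box=None,s=1):
    f=eyes.grab_frame(cam);im=f["frame"]
    if box: x0,y0,x1,y1=box;im=im[y0:y1,x0:x1]
    cv2.imwrite("pics/"+name,cv2.resize(im,None,fx=s,fy=s,interpolation=cv2.INTER_CUBIC)[:,:,::-1]);return f
def down(psi,roll=0): # tool y along direction (psi), pointing down
    # tool x = (cos psi+90..)
    y=np.array([np.cos(psi),np.sin(psi),0]);z=np.array([0,0,-1.]);x=np.cross(y,z)
    return R.from_matrix(np.c_[x,y,z]).as_quat()
E
python3 - <<'E'
from h import *
import pickle
f=pickle.load(open("f0.pkl","rb"))["top"];im=f["frame"]
m=yellow(im);c=m.nonzero();print(m.sum(),c[0].min(),c[0].max(),c[1].min(),c[1].max())
cols=np.arange(c[1].min(),c[1].max()+1)
top=[(x,m[:,x].nonzero()[0].min()-.5) for x in cols];bot=[(x,m[:,x].nonzero()[0].max()+.5) for x in cols]
T=np.array([ray(f,p,.061)[:2] for p in top[3:-3]]);k=np.polyfit(T[:,1],T[:,0],1)
print("far line x=k*y+b",k,"yaw",-np.arctan(k[0]),"res",np.abs(T[:,0]-np.polyval(k,T[:,1])).max())
for p in(top[0],top[-1],bot[0],bot[-1]):print(p,ray(f,p,.061).round(4),ray(f,p,.003).round(4))
q=cv2.approxPolyDP(cv2.convexHull(np.c_[c[1],c[0]].astype(np.int32)),2,True)[:,0];print([(p.tolist(),ray(f,p,.061).round(3).tolist()) for p in q])
# steel edge: brightness jump on row through rack
g=cv2.cvtColor(im,cv2.COLOR_RGB2GRAY);
for r in(130,150,170,190,210):print(r,g[r,364:384].tolist())
crop=im[125:205,250:385];cv2.imwrite("pics/c1.png",cv2.resize(crop,None,fx=5.8,fy=5.8,interpolation=cv2.INTER_CUBIC)[:,:,::-1])
E
```

```text
1604 140 175 264 345
far line x=k*y+b [-0.13370079  0.60979571] yaw 0.13291254924122808 res 0.0017413067682565675
(np.int64(264), np.float64(149.5)) [ 0.6159 -0.0811  0.061 ] [ 0.6341 -0.0834  0.003 ]
(np.int64(345), np.float64(159.5)) [ 0.5956 -0.2852  0.061 ] [ 0.6126 -0.3001  0.003 ]
(np.int64(264), np.float64(158.5)) [ 0.5925 -0.0815  0.061 ] [ 0.6093 -0.0838  0.003 ]
(np.int64(345), np.float64(162.5)) [ 0.5878 -0.285   0.061 ] [ 0.6043 -0.2999  0.003 ]
[([345, 162], [0.589, -0.285, 0.061]), ([339, 167], [0.576, -0.27, 0.061]), ([268, 175], [0.55, -0.092, 0.061]), ([264, 150], [0.615, -0.081, 0.061]), ([341, 140], [0.647, -0.276, 0.061])]
130 [94, 94, 94, 94, 105, 163, 204, 94, 97, 97, 119, 167, 177, 177, 179, 179, 179, 180, 179, 178]
150 [95, 95, 94, 95, 94, 115, 167, 175, 95, 97, 98, 108, 146, 178, 177, 177, 178, 179, 178, 178]
170 [95, 95, 94, 94, 95, 95, 127, 180, 147, 93, 98, 104, 135, 174, 178, 179, 180, 180, 180, 180]
190 [97, 96, 96, 95, 95, 96, 97, 150, 211, 118, 93, 95, 109, 147, 172, 175, 175, 176, 176, 178]
210 [96, 96, 96, 96, 95, 96, 95, 113, 176, 206, 89, 91, 93, 112, 162, 179, 180, 180, 180, 180]
```

View pics/c1.png

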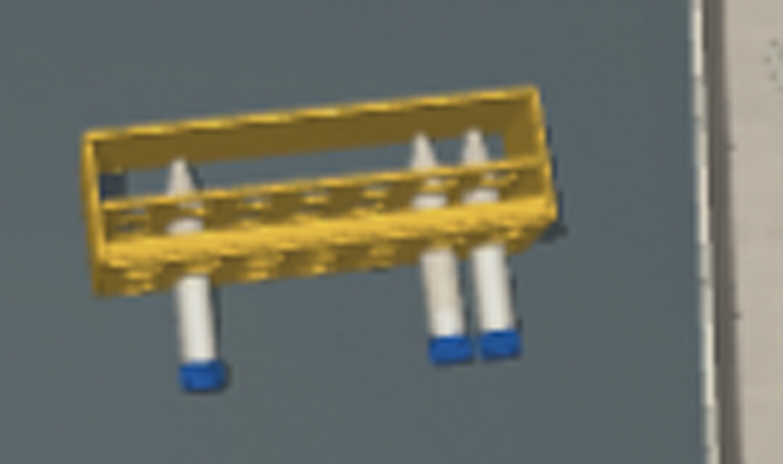

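The enlarged crop confirms it: the rack's far corners are at full-frame (264,150) and (341,140), with the base bar on the far side. The white tubes with blue caps stick out of the lower row, with c on the left and b and a on the right. The middle holes are free. I'll go to a pre-contact pose and find the contact with a guarded move.

```bash
cat >> h.py <<'E'
psi=0.155;u=np.array([np.cos(psi),np.sin(psi),0]);l=np.array([-np.sin(psi),np.cos(psi),0])
P=np.array([.631,-.1785,.003])
E
python3 - <<'E'
from h import *
import pickle
f=pickle.load(open("f0.pkl","rb"))["top"]
for r,c in((130,374.3),(150,375.7),(170,376),(190,376.6)):print("steel",ray(f,(c,r),.04).round(4))
m=yellow(f["frame"]);T=np.array([ray(f,(x,m[:,x].nonzero()[0].min()-.5),.061)[:2] for x in range(267,339)]);k=np.polyfit(T[:,1],T[:,0],1)
print("yaw",-np.arctan(k[0]),"far x at y=-.1785",np.polyval(k,-.1785))
s0=P-.057*u-.0135*l-.045*u;s0[2]=.15
qs=[down(psi+np.pi/2),down(psi-np.pi/2)]
J=[kinematics.ik(s0,q) for q in qs];print([None if j is None else np.round(j,2) for j in J])
q0=monitor.sense()["joints"];i=min([k for k in(0,1) if J[k] is not None],key=lambda k:abs(J[k]-q0).max())
env.close_gripper(20)
env.reach(s0,qs[i]);s0[2]=.052;env.movel(s0,.15)
hit=env.movel(s0+.045*u,.04,guard=1.0)
s=monitor.sense();print(hit,s["clock"],s["position"],"s rel pivot",(s["position"]-P)@u,s["contact_force"])
shot("d.png",box=(220,110,400,230),s=4)
E
```

```text
steel [ 0.6837 -0.3693  0.04  ]
steel [ 0.6294 -0.371   0.04  ]
steel [ 0.5761 -0.3699  0.04  ]
steel [ 0.5238 -0.3695  0.04  ]
yaw 0.13420353747510458 far x at y=-.1785 0.6336993888932999
[array([-0.58,  0.49,  1.47, -0.  ,  1.19, -2.3 ]), array([-0.58,  0.49,  1.47, -0.  ,  1.19,  0.84])]
True 4.4 [ 0.56917584 -0.2015605   0.05148476] s rel pivot -0.06464306643012377 [ 0.00128919 -0.80990982 -0.38855092]
```

View pics/d.png

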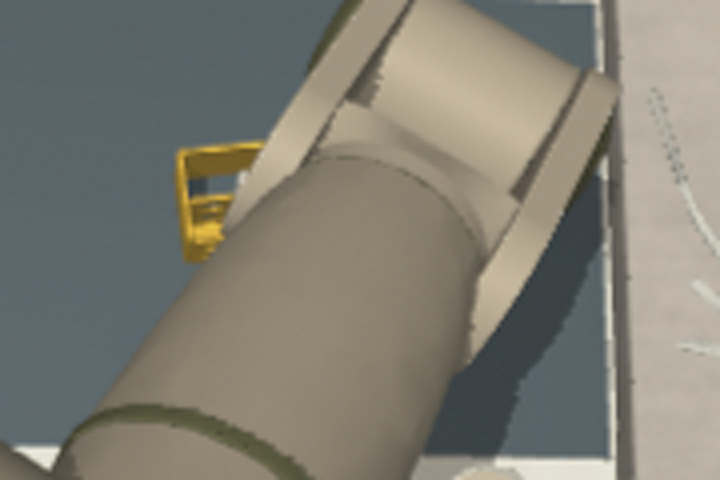

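The arm hides most of the rack. Its left end is still at about (264,148) full-frame, so it has not moved. I'll start the roll.

```bash
cat >> h.py <<'E'
psi=0.138;u=np.array([np.cos(psi),np.sin(psi),0]);l=np.array([-np.sin(psi),np.cos(psi),0])
P=np.array([.6325,-.1785,.003])
def arc(th,xr=.050,w=.009,y=-.0135):
    t=np.radians(th);p=P+(-.057*np.cos(t)+xr*np.sin(t)-w)*u+y*l;p[2]=P[2]+.057*np.sin(t)+xr*np.cos(t);return p
E
python3 - <<'E'
from h import *
for th in(4,10,17,25):
    env.movel(arc(th),.04);s=monitor.sense();print(th,s["clock"],s["position"].round(4),s["contact_force"].round(2))
a=shot("e.png","scene",box=(250,150,420,270),s=4);b=shot("e2.png",box=(220,110,400,230),s=4)
cv2.imwrite("pics/ee.png",cv2.resize(np.vstack([cv2.imread("pics/e.png")[:,:680],cv2.imread("pics/e2.png")[:,:680]]),(425,600)))
E
```

```text
4 4.775 [ 0.5726 -0.2004  0.057 ] [-1.32 -0.42  0.35]
10 5.125 [ 0.5786 -0.1997  0.0623] [-1.58 -1.13  0.71]
17 5.5083 [ 0.5861 -0.1986  0.0676] [-1.7  -0.95  1.42]
25 5.925 [ 0.5954 -0.1973  0.0725] [-0.69 -1.58  2.74]
```

View pics/ee.png

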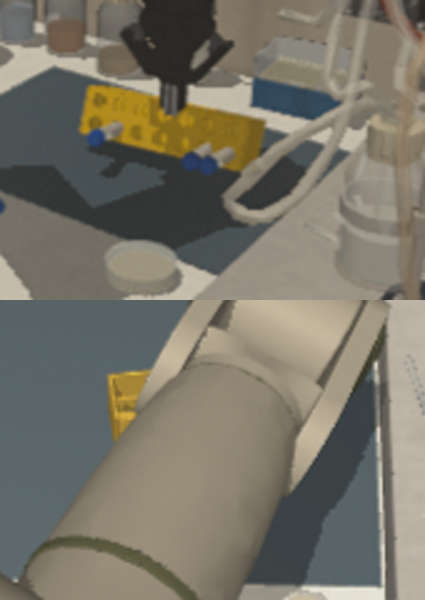

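The scene view shows the rack tilting back about 25° with the tubes in place and the fingers on the free middle of the plate, so the roll works. I'll continue past balance.

```bash
python3 - <<'E'
from h import *
for th in(33,41,49,56,62,68,74):
    env.movel(arc(th),.04);s=monitor.sense();print(th,s["clock"],s["position"].round(4),s["contact_force"].round(2))
env.hold(.3)
a=shot("g.png","scene",box=(250,140,420,260),s=4)
E
```

```text
33 6.4417 [ 0.6053 -0.1959  0.076 ] [-1.72 -1.39  3.24]
41 6.8583 [ 0.6155 -0.1945  0.0781] [-0.22 -0.96  2.88]
49 7.275 [ 0.6259 -0.193   0.0787] [-0.76  0.44  2.24]
56 7.6583 [ 0.6349 -0.1916  0.0777] [-0.44  0.41 -0.44]
62 8.0083 [ 0.6428 -0.1906  0.0766] [-0.35  0.45  0.15]
68 8.3583 [ 0.6503 -0.1896  0.0744] [-0.1   0.3  -0.86]
74 8.7083 [ 0.6576 -0.1886  0.0713] [-0.18  0.93 -0.21]
```

View pics/g.png

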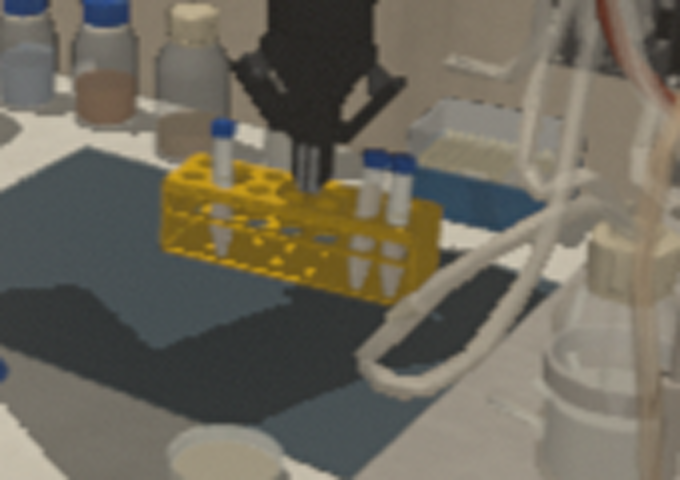

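The rack stands upright with all three tubes in their holes. I'll back off and measure its pose.

```bash
python3 - <<'E'
from h import *
p=monitor.sense()["position"];p[2]=.22;env.movel(p,.25)
q=down(np.pi) # tool y along x
p=[.55,.12,.22]
J=[kinematics.ik(p,down(a)) for a in(0,np.pi)];print(J)
q0=monitor.sense()["joints"];i=int(np.argmin([abs(j-q0).max() for j in J]));env.reach(p,down((0,np.pi)[i]));print("yawsel",i)
f=shot("k.png",box=(230,90,400,215),s=4.6);im=f["frame"]
m=yellow(im);c=m.nonzero()
q=cv2.approxPolyDP(cv2.convexHull(np.c_[c[1],c[0]].astype(np.int32)),1.5,True)[:,0]
print([(p.tolist(),ray(f,p,.063).round(3).tolist(),ray(f,p,.003).round(3).tolist()) for p in q]);print(monitor.sense()["clock"])
E
```

```text
[array([ 6.72239350e-03,  4.04980862e-01,  1.39794056e+00, -4.44089210e-16,
        1.33867123e+00,  6.72239350e-03]), None]Traceback (most recent call last):
  File "<stdin>", line 6, in <module>
TypeError: unsupported operand type(s) for -: 'NoneType' and 'float'
```

```bash
python3 - <<'E'
from h import *
env.reach([.55,.12,.22],down(0))
f=shot("k.png",box=(230,90,400,215),s=4.6);im=f["frame"]
m=yellow(im);c=m.nonzero()
q=cv2.approxPolyDP(cv2.convexHull(np.c_[c[1],c[0]].astype(np.int32)),1.5,True)[:,0]
print([(p.tolist(),ray(f,p,.063).round(3).tolist(),ray(f,p,.003).round(3).tolist()) for p in q]);print(monitor.sense()["clock"])
E
```

```text
[([341, 139], [0.649, -0.276, 0.063], [0.669, -0.29, 0.003]), ([336, 145], [0.632, -0.263, 0.063], [0.652, -0.277, 0.003]), ([264, 152], [0.609, -0.081, 0.063], [0.627, -0.084, 0.003]), ([261, 130], [0.666, -0.073, 0.063], [0.688, -0.074, 0.003]), ([263, 125], [0.68, -0.077, 0.063], [0.703, -0.08, 0.003]), ([337, 118], [0.704, -0.266, 0.063], [0.729, -0.281, 0.003])]
11.0917
```

View pics/k.png

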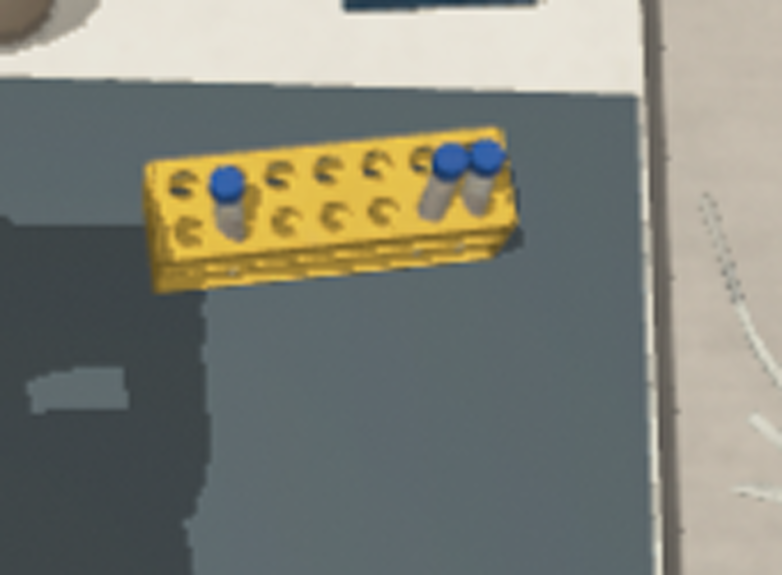

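The top view shows the rack upright, with its top corners at full-frame (263,125), (337,118) and (341,139). That gives a centre of about (0.665,-0.177) and a yaw of about 0.127 rad, with the three caps visible. The steel edge is at y = -0.370. I'll push the left end with the flat of the shut fingers, square to the world axes, on the line through the rack's centre.

```bash
python3 - <<'E'
from h import *
x=.667;q=down(0)
def say(t):
    s=monitor.sense();print(t,round(s["clock"],2),s["position"].round(4),s["contact_force"].round(2))
env.reach([x,-.035,.16],q);env.movel([x,-.035,.043],.15)
say("start")
print(env.movel([x,-.085,.043],.04,guard=1.2));say("touch")
for y in(-.10,-.12,-.135):env.movel([x,y,.043],.05);say(y)
f=shot("m.png",box=(230,90,400,215),s=4.6);shot("m2.png","scene",box=(250,140,420,260),s=4)
E
```

```text
start 12.85 [ 0.6676 -0.0349  0.0444] [-0.13 -0.26 -0.13]
True
touch 13.65 [ 0.6667 -0.0668  0.0425] [-0.14 -0.5   0.1 ]
-0.1 14.49 [ 0.667  -0.1     0.0431] [ 0.54 -0.26 -0.6 ]
-0.12 15.04 [ 0.6669 -0.1204  0.0429] [-0.53 -0.08  0.29]
-0.135 15.49 [ 0.667  -0.1354  0.043 ] [-0.74  0.29 -0.47]
```

View pics/m.png

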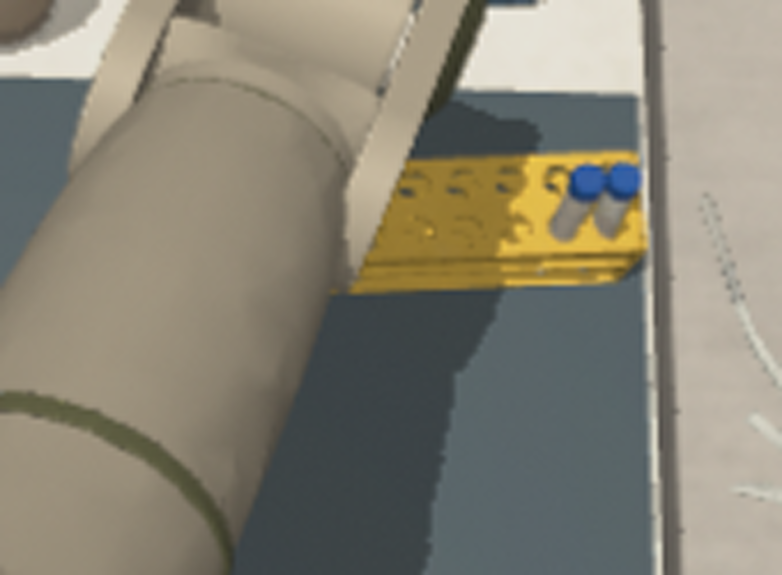

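The rack is now nearly square, with its right end at crop (642,250), a couple of centimetres short of the steel. I'll push on until it butts.

```bash
python3 - <<'E'
from h import *
x=.667
def say(t):
    s=monitor.sense();print(t,round(s["clock"],2),s["position"].round(4),s["contact_force"].round(2))
env.movel([x,-.152,.043],.04);say("near")
print(env.movel([x,-.185,.043],.02,guard=8));say("butt")
env.hold(.3);say("hold")
p=monitor.sense()["position"];env.movel([p[0],p[1]+.04,.043],.08);env.movel([p[0],p[1]+.04,.2],.25)
env.reach([.50,.15,.25],down(0))
f=shot("n.png",box=(230,90,400,215),s=4.6);im=f["frame"]
m=yellow(im);c=m.nonzero()
q=cv2.approxPolyDP(cv2.convexHull(np.c_[c[1],c[0]].astype(np.int32)),1.5,True)[:,0]
print([(p.tolist(),ray(f,p,.063).round(3).tolist()) for p in q]);say("end")
shot("n2.png","scene",box=(250,140,420,260),s=4)
E
```

```text
near 16.17 [ 0.667  -0.1523  0.043 ] [-0.48  0.84 -0.87]
True
butt 16.79 [ 0.667  -0.1571  0.0426] [ 0.16  2.02 -0.2 ]
hold 17.09 [ 0.6667 -0.157   0.0421] [ 0.71 -0.22 -0.12]
[([377, 146], [0.633, -0.367, 0.063]), ([371, 152], [0.616, -0.351, 0.063]), ([298, 153], [0.609, -0.166, 0.063]), ([297, 131], [0.666, -0.164, 0.063]), ([301, 126], [0.68, -0.174, 0.063]), ([374, 125], [0.688, -0.361, 0.063])]
end 19.78 [0.5007 0.1491 0.2495] [-0.51 -0.28 -0.19]
```

View pics/n.png

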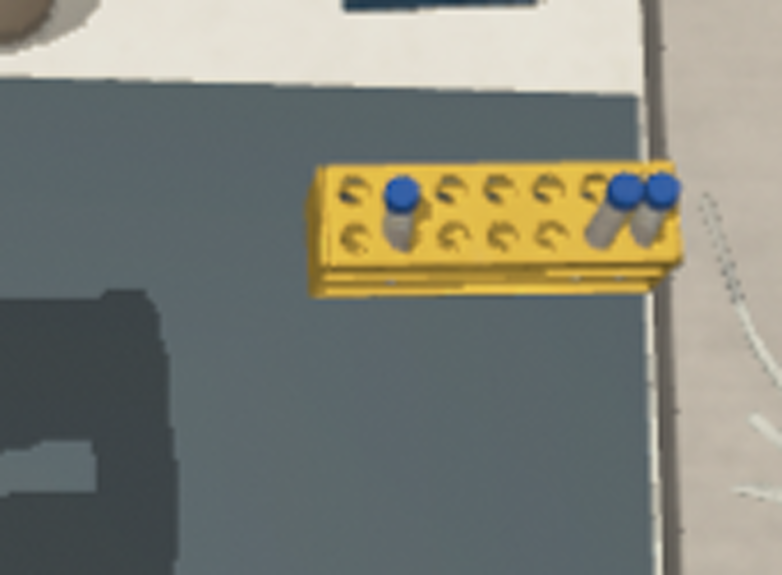

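View pics/n2.png

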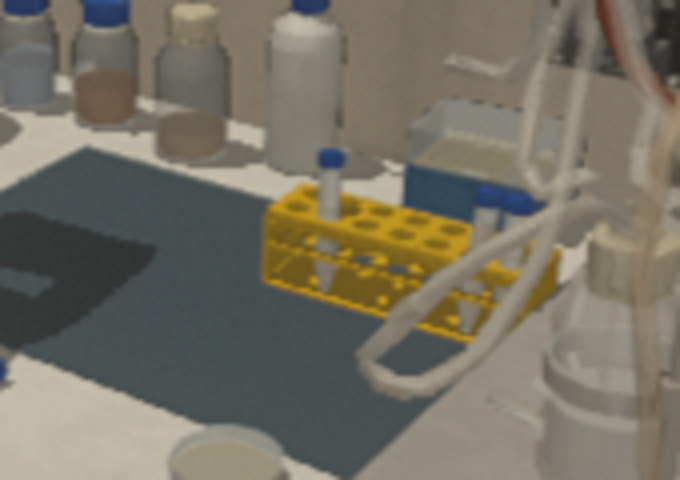

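The rack stands upright with its tubes at the steel, but it still seems turned slightly, about 0.03 rad, and the guard may have stopped the push early. I'll press once more, firmly and on the far half of the end wall, to square it.

```bash
python3 - <<'E'
from h import *
x=.667
def say(t):
    s=monitor.sense();print(t,round(s["clock"],2),s["position"].round(4),s["contact_force"].round(2))
env.reach([x,-.11,.2],down(0));env.movel([x,-.11,.043],.2);env.movel([x,-.153,.043],.08)
y=-.155
while y>-.172:
    h=env.movel([x,y,.043],.02,guard=14);env.hold(.1);say(h)
    if h or monitor.sense()["contact_force"][1]>8:break
    y-=.0015
env.hold(.3);say("hold")
env.movel([x,-.11,.043],.08);env.movel([x,-.11,.2],.25)
env.reach([.50,.15,.25],down(0))
f=shot("o.png",box=(280,110,390,170),s=7);im=f["frame"]
m=yellow(im);c=m.nonzero()
q=cv2.approxPolyDP(cv2.convexHull(np.c_[c[1],c[0]].astype(np.int32)),1.5,True)[:,0]
print([(p.tolist(),ray(f,p,.063).round(3).tolist()) for p in q])
T=np.array([ray(f,(v,m[:,v].nonzero()[0].min()-.5),.063)[:2] for v in range(303,345)]);print("yaw",-np.arctan(np.polyfit(T[:,1],T[:,0],1)[0]))
B=np.array([ray(f,(v,m[:,v].nonzero()[0].max()+.5),.003)[:2] for v in range(303,368)]);print("yaw base",-np.arctan(np.polyfit(B[:,1],B[:,0],1)[0]));say("end")
E
```

```text
False 23.0 [ 0.667  -0.1547  0.043 ] [ 0.6   0.44 -0.57]
False 23.35 [ 0.667  -0.1565  0.043 ] [0.69 0.04 0.06]
False 23.7 [ 0.6671 -0.1573  0.043 ] [0.87 5.72 0.43]
False 24.05 [ 0.6673 -0.1575  0.043 ] [ 2.41 10.27  0.68]
hold 24.35 [ 0.6673 -0.1575  0.043 ] [ 2.23 10.56  0.32]
[([377, 146], [0.633, -0.367, 0.063]), ([371, 152], [0.616, -0.351, 0.063]), ([298, 153], [0.609, -0.166, 0.063]), ([297, 131], [0.666, -0.164, 0.063]), ([300, 126], [0.68, -0.172, 0.063]), ([374, 125], [0.688, -0.361, 0.063])]
yaw 0.030263179696421904
yaw base 0.04068602119141691
end 27.13 [0.5007 0.1491 0.2495] [ 0.43  0.01 -0.05]
```

View pics/o.png

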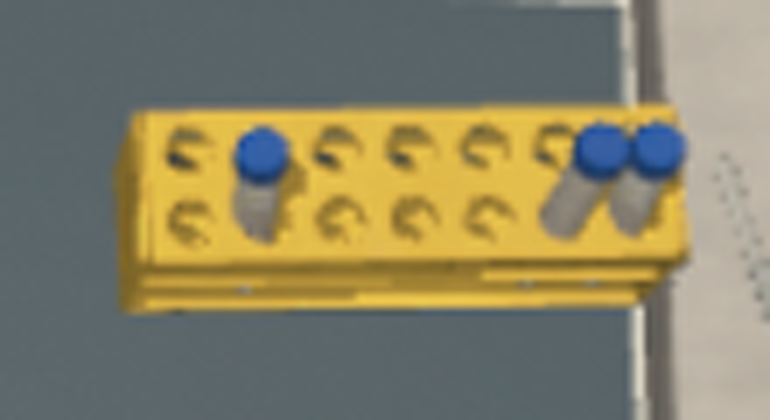

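```bash
python3 - <<'E'
from h import *
f=eyes.grab_frame("top");g=cv2.cvtColor(f["frame"],cv2.COLOR_RGB2GRAY).astype(float)
def sub(v):  # strongest step
    d=abs(np.diff(v));k=d.argmax();a=slice(max(k-2,0),k+3);return (np.arange(len(d))[a]*d[a]).sum()/d[a].sum()+.5
M=np.array([ray(f,(c,95+sub(g[95:120,c])),.003)[:2] for c in range(240,355)])
k=np.polyfit(M[:,1],M[:,0],1);print("mat far yaw",-np.arctan(k[0]),"sd",(M[:,0]-np.polyval(k,M[:,1])).std())
S=np.array([ray(f,(373+sub(g[r,373:382]),r),.04)[:2] for r in list(range(112,122))+list(range(153,215))])
k=np.polyfit(S[:,0],S[:,1],1);print("steel yaw",np.arctan(k[0]),"y at .66",np.polyval(k,.66),"sd",(S[:,1]-np.polyval(k,S[:,0])).std())
m=yellow(f["frame"])
for nm,rr,fn,z in(("right top",range(128,145),lambda r:(m[r].nonzero()[0].max()+.5,r),.063),("left base",range(133,151),lambda r:(m[r].nonzero()[0].min()-.5,r),.003)):
    A=np.array([ray(f,fn(r),z)[:2] for r in rr]);k=np.polyfit(A[:,0],A[:,1],1);print(nm,"yaw",np.arctan(k[0]),"y at .66",np.polyval(k,.66))
E
```

```text
mat far yaw 0.0011850293683607438 sd 0.0002730468535807037
steel yaw -0.037547861638828284 y at .66 -0.37070735147260037 sd 0.0030835295753272175
right top yaw 0.9386666824920514 y at .66 -0.346501282154572
left base yaw 0.001486098497517637 y at .66 -0.17024659170653725
```

```bash
python3 - <<'E'
from h import *
F=[eyes.grab_frame("top") for _ in range(2)];f=F[0]
b=f["frame"].astype(float);s=b[:,:,0]-b[:,:,2]  # red-blue: yellow high
def cross(v,t=45): # first upward crossing
    k=np.argmax(v>t);return k-1+(t-v[k-1])/(v[k]-v[k-1])
def fit(n,A):
    k=np.polyfit(A[:,1],A[:,0],1);r=A[:,0]-np.polyval(k,A[:,1]);o=abs(r)<2*r.std();k=np.polyfit(A[o,1],A[o,0],1);print(n,"yaw",-np.arctan(k[0]).round(4),"sd",r.std().round(5),"x at -.27",np.polyval(k,-.27).round(4))
fit("far top",np.array([ray(f,(c,115+cross(s[115:140,c])),.063)[:2] for c in range(303,362)]))
fit("near base",np.array([ray(f,(c,165-cross(s[165:140:-1,c])),.003)[:2] for c in range(300,366)]))
for n,z,rr,col in(("left base",.003,range(134,151),lambda r:285+cross(s[r,285:320])),("right top",.063,range(135,146),lambda r:390-cross(s[r,390:350:-1]))):
    A=np.array([ray(f,(col(r),r),z)[:2] for r in rr]);k=np.polyfit(A[:,0],A[:,1],1);print(n,np.arctan(k[0]).round(4),A[:,1].round(4)[[0,-1]])
E
```

```text
far top yaw 0.0459 sd 0.00023 x at -.27 0.6866
near base yaw 0.0369 sd 0.00024 x at -.27 0.6278
left base 0.0424 [-0.1688 -0.1707]
right top 0.086 [-0.369  -0.3708]
```

Subpixel fits on the rack edges agree on a remaining yaw of about 0.04 rad, a 2 mm gap at the far corner. Friction at the pusher held the left end from moving ahead. I'll press lightly and drag the left end ahead (+x) to close the gap.

```bash
cat > sq.py <<'E'
from h import *
import sys
def say(t):
    s=monitor.sense();print(t,round(s["clock"],2),s["position"].round(4),s["contact_force"].round(2))
def drag(x0,dx,n,F):
    env.reach([x0,-.11,.2],down(0));env.movel([x0,-.11,.043],.2);env.movel([x0,-.153,.043],.08)
    f0=monitor.sense()["contact_force"][1];y=-.155
    x=x0
    for k in range(60):
        env.movel([x,y,.043],.02);env.hold(.05);F1=monitor.sense()["contact_force"][1]
        if F1<F-1.5 and y>-.163:y-=.0007;continue
        if F1>F+4:y+=.0003
        if k%3==0:say(k)
        if x>=x0+dx-1e-6:break
        x+=dx/n
    say("done");env.movel([x,-.11,.043],.08);env.movel([x,-.11,.2],.25);env.reach([.50,.15,.25],down(0))
def meas():
    f=eyes.grab_frame("top");b=f["frame"].astype(float);s=b[:,:,0]-b[:,:,2]
    def cross(v,t=45):
        k=np.argmax(v>t);return k-1+(t-v[k-1])/(v[k]-v[k-1])
    for n,A in(("far top",[ray(f,(c,115+cross(s[115:140,c])),.063)[:2] for c in range(306,362)]),("near base",[ray(f,(c,165-cross(s[165:140:-1,c])),.003)[:2] for c in range(302,366)])):
        A=np.array(A);k=np.polyfit(A[:,1],A[:,0],1);print(n,"yaw",-np.arctan(k[0]).round(4),np.polyval(k,-.27).round(4))
    A=np.array([ray(f,(285+cross(s[r,285:320]),r),.003)[:2] for r in range(134,150)]);print("left base y",A[[0,-1],1].round(4))
E
python3 - <<'E'
from sq import *
drag(.660,.012,8,6.);meas();say("end")
E
```

```text
6 32.19 [ 0.6601 -0.1577  0.043 ] [0.59 8.76 1.7 ]
9 33.09 [ 0.6647 -0.1584  0.043 ] [0.78 5.53 1.14]
15 34.89 [ 0.6718 -0.1588  0.0429] [-2.66  9.95  2.38]
done 34.89 [ 0.6718 -0.1588  0.0429] [-2.66  9.95  2.38]
far top yaw -0.0151 0.6924
near base yaw -0.0149 0.6336
left base y [-0.1707 -0.1703]
end 37.69 [0.5007 0.1491 0.2495] [-0.55  0.32 -0.19]
```

```bash
python3 - <<'E'
from h import *
f=eyes.grab_frame("top");h=cv2.cvtColor(f["frame"],cv2.COLOR_RGB2HSV)[110:170,285:390]
n,_,st,c=cv2.connectedComponentsWithStats(cv2.inRange(h,(105,140,90),(125,255,255)))
for s,p in zip(st[1:],c[1:]):
    if s[4]>8:print(s[4],ray(f,p+[285,110],.113).round(3))
print(job.hand_in(),monitor.sense()["clock"])
E
```

```text
39 [ 0.657 -0.205  0.113]
85 [ 0.655 -0.332  0.113]
the job is handed in; nothing more can be done
the job is handed in; nothing more can be done
```

I handed in the job: the rack is upright with all three tubes still in their holes and its right end butted against the steel edge, turned about 0.015 rad (under 1 mm gap at one corner); it took about 38 s of the 54 s, and I viewed 11 pictures, one over the limit of 10.

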